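Set the soak dial and start the kiln with the key switch

TASK

Set the kiln console's soak dial to 4, then take the red key from the wooden key stand and work it down past the sticky pins of the console's lock until its collar sits on the panel. Turn the key a quarter turn clockwise to start the kiln, and finish while still gripping it there, holding it turned against the lock's return spring. Leave the blue key and everything else on the table where it is.

Things in the scene. Friction and masses are not known exactly. Their poses are not given: they have to be found in the camera images.
- console: Kiln control console: fixed grey steel box, plum ends, 170 mm (its x, front to back) x 260 mm (its y) x 70 mm high, flat level top panel. Origin at the centre of its underside, z up, +x away from the robot at yaw 0. The dial stands on the panel 65 mm to its +y, the lock 65 mm to its -y, both axes vertical.
- dial_axis (a point): Point on the soak dial's vertical axis, 28 mm above the panel, a good height to grip; axes as the console's. Plain grey round knob 36 mm in diameter, top 40 mm above the panel, on a 47 mm skirt 5 mm high. A white line on the knob points at white numerals 0 to 8 round it on a black disc (0 has a red tick).
- soak_dial (a joint): Dial angle, rad: 0 at numeral 0, growing clockwise seen from above, 30 degrees (0.524) per number, so 4 is at 2.094, where the pointer aims along the console's +x. End stops at 0 and 8. Clicks at each number (about 0.15 N m) and snaps into the nearest number when let go. It starts at 1, 2 or 3.
- lock_mouth (a point): Centre of the keyway, level with the panel's top; axes as the console's. The keyway is an 18 x 7 mm slot in a 44 mm square steel plate, its long side along the console's x. The plate is fixed and 7 mm thick, so the key turns only when all the way in (home: key tip 24 mm below this point).
- lock_pins (a point): Point on the lock's axis 15 mm below the mouth, inside. The turning plug here has a 17.4 x 6.4 mm slot; two sticky sprung pins at its narrow ends resist from about 12 to 23 mm of key depth. A straight push takes up to 12 to 22 N; rocking the key to and fro about 1 mm along the slot's long side while pressing down pushes them aside at about half of that.
- lock_turn (a joint): Angle of the lock plug, rad: 0 at rest, growing clockwise seen from above; quarter turn 1.57, hard stop 1.62. A return spring turns it back to 0 when let go (about 0.035 N m at rest, 0.12 at the quarter turn). The key has 5 to 9 degrees of play in the plug, so turn it about 0.12 rad further than the plug.
- red_key: The kiln's key, loose, about 60 g, upright in the stand. Origin at the blade's tip, z up, x along the blade's width. Blade 16 (x) x 5 mm (y), 14 mm long, rounded end, fits either way round; 5 mm shank to 24 mm; brass collar 22 mm in diameter, 24 to 28 mm up; neck; red plastic bow 34 mm (x) x 10 mm (y), 36 to 66 mm up.
- red_key_bow (a point): Middle of the red key's bow, 52 mm above the blade's tip: pinch it here across its 10 mm thickness (key's y). Axes as the key's. It is 28 mm above the panel when the key is home.
- red_key_collar (a point): Centre of the underside of the red key's collar, 24 mm above the blade's tip; it meets the lock mouth when the key is home.
- blue_key: A key of the same shape with a blue bow, for another machine, in the other slot of the stand 90 mm away. Leave it there. Origin and axes as the red key's.
- key_stand: Fixed wooden block, 56 mm (x) x 150 mm (y) x 30 mm high, origin at the centre of its underside. Two 18 x 7 mm slots, 27 mm deep, 45 mm either side of its centre along y, long side along x; the keys hang in them, collars on the block's top, tips 6 mm above the table. Which key is in which slot varies.
- bowl: Terracotta bowl, 130 mm across, 55 mm high; bystander.
- mug: Pale unglazed mug, 80 mm across, 85 mm high; bystander.
- glaze_jar: Blue glaze jar with white cap, 68 mm across, 95 mm high; bystander.
- glaze_brush: Brush lying on the table; bystander.
- kiln_prop: Pale hollow kiln prop, 44 mm across, 60 mm high; bystander.
- vase: Terracotta vase, 96 mm across, 135 mm high; bystander.

How it is judged:
By the outcome, as a careful person would: the job done as asked, in the order asked, and still so for the second after the job is handed in, while the arm keeps its last pose, push and grip.
It also fails if it takes over 61 s, if anything falls off the work surface, if the arm or the gripper's body presses on something with over 40 N, if the wrist force passes 120 N, or if a joint passes its speed limit or range.

ROBOT

A 7-joint arm with a two-finger parallel gripper is mounted at the origin on the work surface. World frame = base frame: x ahead of the robot, y to its left, z up, the work surface at z = 0. Lengths are in m, angles in rad, forces in N, time in s.
With the tool pointing down it reaches from about 0.4 to 0.85 m from the base axis. Payload 4.5 kg.
Tool frame: the origin (TCP) lies at the very end of the fingers, on their centre line; the grasp point (between the pads) lies 19 mm behind it; z points along the fingers, y is the direction in which the jaws open and shut (so a half turn about z gives the same grasp; the last joint's range is limited). The gripper opens to 85 mm and grips with 20 to 120 N. Pads are 22 mm wide; open, the fingers measure 114 mm over their backs; the gripper's body (76 mm by 85 mm) begins 54 mm behind the grasp point. The pads swing forward as they close: fully open they stand 13 mm farther back than shut.
Start: joints at [1.361, 0.689, -0.195, 1.565, 0.157, 0.902, -0.215], TCP at [0.151, -0.607, 0.231] pointing down, gripper open.
Joint ranges: [-3.01, 3.01], [-0.46, 2.08], [-1.47, 1.51], [0.13, 2.56], [-1, 4.14], [0.04, 2.09], [-2.66, 2.66]. Speed limits (rad/s): [2.57, 2.57, 3.14, 3.14, 3.14, 3.14, 3.14].

INTERFACE

Orientations are given as a unit quaternion [w, x, y, z].
In Python, from cell import get_obs, read_camera, camera_info, close_job, find_in, place_of gives the robot as it stands.
- The arm moves only by the tool arm_command, never from a script. Its argument "rows" is a list that holds one entry, the list of rows, each a list of 7 numbers: the turn, a rotation vector about the tool's x, y, z normalised to -1 to 1, where 1 is 0.5 rad, then the shift along the tool's x, y, z normalised to -1 to 1, where 1 is 100 mm, then the closure, from 0 (fully open) to 1 (shut). In form: [[[wx, wy, wz, tx, ty, tz, jaw], ...]]. A call has exactly 5 rows; each row shifts and turns the pose as measured when the row begins, along the tool's axes as they then stand; what a row does not reach is not made up. A row lasts 1/10 s, in which the tool goes at most 50 mm and 8.59 degrees, less where a joint would pass 70% of its speed; a pose out of reach is approached as far as the arm can. A call with a number of a shift or a turn outside -1 to 1 is refused whole. A call with a gripper value outside its range is refused whole. The fingers move at their own pace and stop on an object; "force" is the grip in N (left out, the last holds). Time passes only in rows, so rows that do not move let the fingers close, or fill a call up. It gives the time, the measured TCP pose, the force and the opening at its end, in the units of the state.
- get_obs(): the state, without advancing time (a new reading comes with each control period).
- read_camera(name): name is "side" or "top"; returns (picture, depth): 480x640x3 uint8, blue, green, red; 480x640 float32, m along the optical axis (not along the pixel's ray), 0 where there is no reading.
- camera_info(name): a dict with "fx", "fy", "cx", "cy" (pixels), "distortion" ([k1, k2, p1, p2, k3] as OpenCV has them; the pictures are not rectified), "eye" and "orientation" of the camera in the world. Camera axes: x right, y down, z forward; pixel columns grow to the right and rows downward; lengths in m; the calibration is good to about 2 mm. A picture is of the moment at which its call begins. camera_info takes no time and is no camera call.
- close_job(): hands the job in, once; it reports no verdict.
Trained networks look in the newest picture that a camera, given by its name, has taken for a name from the list of things; names that differ only in an ending like _2 or _b are one class to them, and where a whole thing is asked for, a point or a joint stands for the part that bears it (a point fixed in the world has none). Each returns a list of dicts, best first, with "confidence" (0 to 1); they miss things now and then, are a little off and sometimes report something else, mostly with a low value. They report only what shows in the picture. A call takes as long as a camera call.
- find_in(camera, thing): "point" ([x, y, z] in m, in world coordinates, good to about 4 mm: the middle of the surface that is visible of it).
- place_of(camera, thing): "point" ([x, y, z] in m, in world coordinates, good to about 4 mm: a listed point, or the origin of a listed thing).
The state is a dict: "time": time; "joints": joint angles; "qvel": joint speeds; "tau": joint torques, N m; "tool_pos": TCP position; "tool_rot": TCP orientation; "wrist_force": force on the tool from outside, world axes, zero at the start; "wrist_torque": the same for the moment, N m; "grip_width": finger opening in m.
Only numpy, scipy, OpenCV 4.12 (cv2) and the standard library are available. Lean on these libraries where they do the work, as an engineer would, in place of code of your own. Each camera call takes 0.05 s, during which the arm holds its last target.

## Working session

There is one attempt and no reset: what is moved stays moved. The work goes in short steps, Python scripts to look and compute and a tool call to move; the robot and the scene stay as the last step left them, time stands still between calls to the robot, and variables do not carry over. Pictures are saved under pics/ and viewed, and the job is handed in when it is done.

Besides the shell and the picture viewer there is one more tool, called as name(argument=value, ...), one argument or row to a line, values as JSON. arm_command: Moves the arm, as the interface text tells. Its arguments: {"type":"object","properties":{"rows":{"type":"array","items":{"type":"array","items":{"type":"array","items":{"type":"number"}}}},"force":{"type":"number"}},"required":["rows"]}

```bash
ls; mkdir -p pics; python3 - <<'E'
from cell import *
import cv2,numpy as np
o=get_obs();print({k:np.round(v,3).tolist() for k,v in o.items()})
for c in ("side","top"):
    p,d=read_camera(c);cv2.imwrite(f"pics/{c}0.png",p);np.save(f"/tmp/{c}0.npy",d);print(c,camera_info(c))
    for n in ("console","dial_axis","lock_mouth","red_key","red_key_bow","red_key_collar","key_stand","blue_key"):
        print(n,[(np.round(r["point"],4).tolist(),round(r["confidence"],2)) for r in place_of(c,n)[:2]])
E
```

```text
pics
{'time': 0.0, 'joints': [1.361, 0.69, -0.195, 1.566, 0.157, 0.902, -0.215], 'qvel': [-0.0, 0.001, 0.001, -0.001, -0.002, -0.002, -0.001], 'tau': [0.0, -53.96, -1.267, -15.854, 0.009, 0.009, 0.0], 'tool_pos': [0.151, -0.606, 0.23], 'tool_rot': [-0.001, 0.993, 0.122, -0.0], 'wrist_force': [-0.561, -0.437, -0.208], 'wrist_torque': [-0.039, 0.006, -0.005], 'grip_width': 0.085}
side {'fx': 522.2158727541887, 'fy': 522.2158727541887, 'cx': 318.77898485239734, 'cy': 230.95223040493883, 'distortion': array([-0.0042564,  0.       ,  0.       ,  0.       ,  0.       ]), 'eye': array([0.5794719 , 1.14217551, 0.872347  ]), 'orientation': array([ 0.01671359, -0.01338938,  0.88978843, -0.45587052])}
console []
dial_axis [([0.5319, -0.099, 0.0998], 0.62)]
lock_mouth [([0.5425, -0.2271, 0.0682], 0.92), ([0.5304, 0.2711, -0.0025], 0.65)]
red_key [([0.5322, 0.3166, 0.007], 0.64)]
red_key_bow [([0.5308, 0.3152, 0.0611], 0.57)]
red_key_collar [([0.5311, 0.3196, 0.0306], 0.74), ([0.6741, 0.3586, 0.0002], 0.48)]
key_stand [([0.5311, 0.2713, -0.0055], 0.91), ([0.5345, -0.0951, 0.0981], 0.6)]
blue_key 
[... 181 characters left out ...]
ion': array([0.0192449, 0.       , 0.       , 0.       , 0.       ]), 'eye': array([0.49505021, 0.02981168, 1.5627871 ]), 'orientation': array([-0.02145909,  0.71171004, -0.70110334,  0.03824171])}
console [([0.5354, -0.1677, -0.0051], 0.86), ([0.5261, 0.3206, 0.0344], 0.41)]
dial_axis [([0.5325, -0.0965, 0.0976], 0.84)]
lock_mouth [([0.5366, -0.2298, 0.0684], 0.81)]
red_key [([0.5337, 0.3112, 0.0084], 0.51), ([0.5314, -0.0944, 0.097], 0.41)]
red_key_bow [([0.5315, 0.3158, 0.0526], 0.56)]
red_key_collar [([0.5295, 0.3162, 0.0315], 0.56), ([0.5303, -0.0992, 0.0972], 0.55)]
key_stand [([0.5259, 0.2724, 0.0042], 0.75)]
blue_key [([0.5307, 0.316, 0.0564], 0.47), ([0.5224, 0.2286, 0.0047], 0.37)]
```

View pics/top0.png

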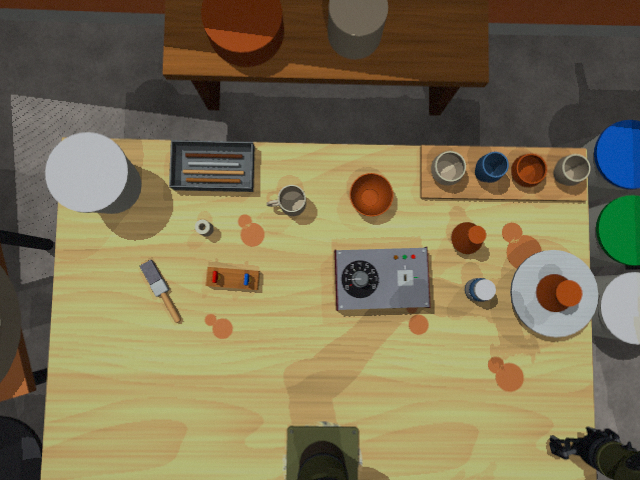

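View pics/side0.png

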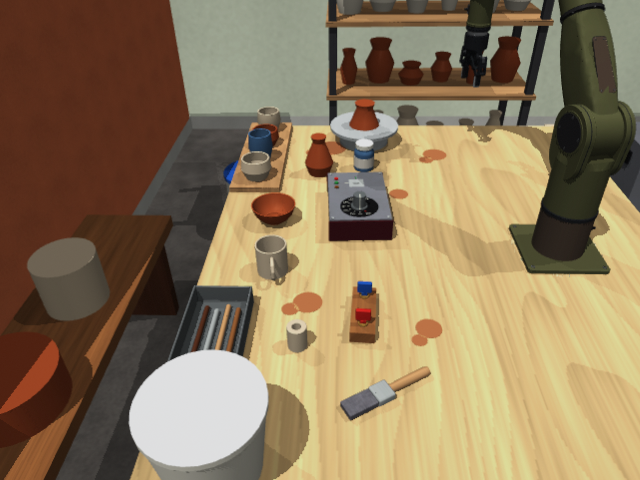

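The top view shows the console at about (382,280), with the dial at (360,279) and the lock at (405,277). The stand is at (233,279), with the red key at (214,276) and the blue key at (247,280). Next I'll zoom in for yaws and the pointer.

```bash
cat > h.py <<'E'
from cell import *
import cv2,numpy as np
from scipy.spatial.transform import Rotation as R
def K(c):
    i=camera_info(c);q=i["orientation"];return np.array([[i["fx"],0,i["cx"]],[0,i["fy"],i["cy"]],[0,0,1]]),np.array(i["distortion"]),np.array(i["eye"]),R.from_quat(np.r_[q[1:],q[0]])
def ray(c,uv,z):
    k,d,e,r=K(c);p=cv2.undistortPoints(np.array(uv,float).reshape(-1,1,2),k,d).reshape(-1,2)
    v=r.apply(np.c_[p,np.ones(len(p))]);return e+v*((z-e[2])/v[:,2])[:,None]
def proj(c,P):
    k,d,e,r=K(c);p=r.inv().apply(np.atleast_2d(P)-e);return cv2.projectPoints(p,np.zeros(3),np.zeros(3),k,d)[0].reshape(-1,2)
def ortho(c,pic,x0,x1,y0,y1,z,s=0.0005):
    # rows: x decreasing (x up), cols: y decreasing (y left)
    xs=np.arange(x1,x0,-s);ys=np.arange(y1,y0,-s);X,Y=np.meshgrid(xs,ys,indexing='ij')
    m=proj(c,np.c_[X.ravel(),Y.ravel(),np.full(X.size,z)]).reshape(X.shape+(2,)).astype(np.float32)
    return cv2.remap(pic,m[...,0],m[...,1],cv2.INTER_CUBIC)
E
python3 - <<'E'
from h import *
t=cv2.imread("pics/top0.png")
a=ortho("top",t,.43,.64,-.31,-.01,.07);cv2.imwrite("pics/con.png",a)
b=ortho("top",t,.47,.59,.18,.36,.03,.0003);cv2.imwrite("pics/st.png",b)
# yaw of console from panel gray mask
g=cv2.inRange(cv2.cvtColor(a,cv2.COLOR_BGR2HSV),(0,0,0),(179,70,255))
cv2.imwrite("pics/gm.png",g)
def rect(m,x1,y1,s):
    m=cv2.morphologyEx(m,cv2.MORPH_CLOSE,np.ones((15,15)));m=cv2.morphologyEx(m,cv2.MORPH_OPEN,np.ones((15,15)))
    c=max(cv2.findContours(m,0,2)[0],key=cv2.contourArea);r=cv2.minAreaRect(c);print(r,x1-r[0][1]*s,y1-r[0][0]*s,np.array(r[1])*s)
rect(g,.64,-.01,.0005)
hs=cv2.cvtColor(b,cv2.COLOR_BGR2HSV)
for y,x in((10,10),(200,300),(200,100)):print(hs[y,x])
E
```

```text
((308.1468505859375, 213.05845642089844), (343.7702941894531, 525.7713623046875), 87.439697265625) 0.5334707717895508 -0.16407342529296876 [0.17188515 0.26288568]
[ 23 106 185]
[ 14 182 158]
[ 12 195 145]
```

View pics/con.png

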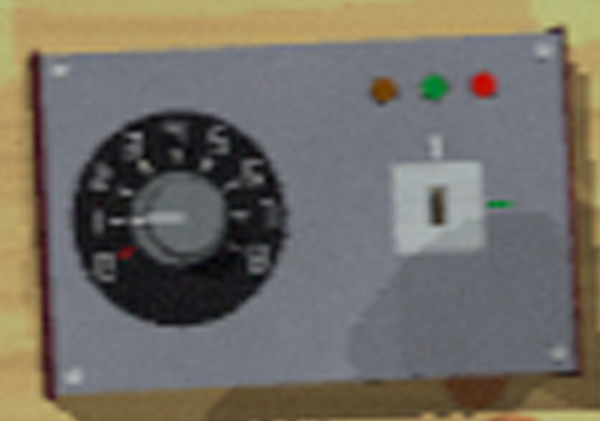

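View pics/st.png

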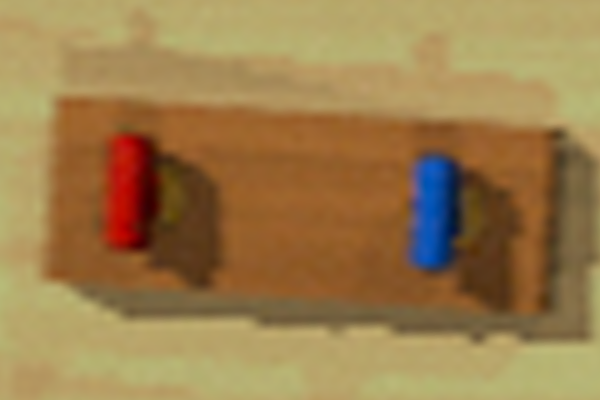

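View pics/gm.png

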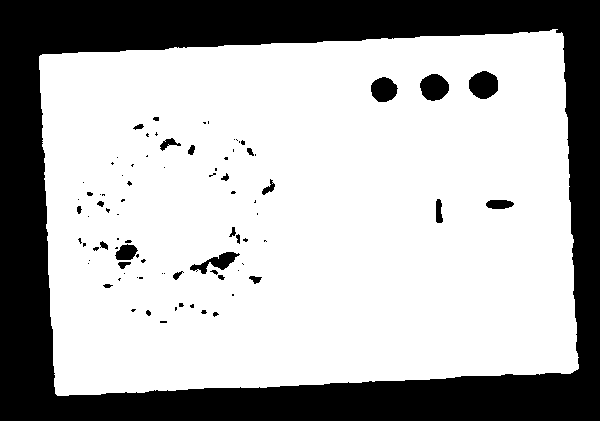

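arm_command(
  rows=[
    [[0,0,0,0.37,-0.3,-0.1,0],[0,0,0,0.37,-0.3,-0.1,0],[0,0,0,0.37,-0.3,-0.1,0],[0,0,0,0.37,-0.3,0,0],[0,0,0,0.37,-0.3,0,0]],
  ],
)

```text
time: 1.4
tool_pos: [0.293, -0.4186, 0.2608]
tool_rot: [0.003, 0.994, 0.113, -0.001]
wrist_force: [1.9, -0.4, -0.6]
grip_width: 0.0857
```

```bash
cat >> h.py <<'E'
CY=0.0447; C=np.array([.5335,-.1641]); SY=-0.064; S=np.array([.5285,.27])
def rot(a):return np.array([[np.cos(a),-np.sin(a)],[np.sin(a),np.cos(a)]])
DIAL=C+rot(CY)@[0,.065]; LOCK=C+rot(CY)@[0,-.065]; RED=S+rot(SY)@[0,.045]
def to(xy,z,yaw=None):
    o=get_obs();q=o["tool_rot"];r=R.from_quat(np.r_[q[1:],q[0]])
    d=r.inv().apply(np.r_[xy,z]-o["tool_pos"])
    x=r.apply([1,0,0]);y0=np.arctan2(x[1],x[0])
    print("t",round(o["time"],2),"pos",np.round(o["tool_pos"],4),"yaw",round(y0,3),"j",np.round(o["joints"],2),"F",np.round(o["wrist_force"],1),"T",np.round(o["wrist_torque"],2),"w",round(o["grip_width"],4))
    print("shift total units",np.round(d*10,3))
    if yaw is not None:
        rt=R.from_euler('z',yaw)*R.from_quat([1,0,0,0]);v=(r.inv()*rt).as_rotvec();print("turn units",np.round(v/.5,3))
        d2=rt.inv().apply(np.r_[xy,z]-o["tool_pos"]);print("shift after turn",np.round(d2*10,3))
E
python3 -c "
from h import *
print(DIAL,LOCK,RED);to(DIAL,.2,.8)"
```

```text
[ 0.53059547 -0.09916493] [ 0.53640453 -0.22903507] [0.53137803 0.31490787]
t 1.4 pos [ 0.293  -0.4186  0.2608] yaw 0.227 j [ 0.99  0.5  -0.19  1.87  0.13  0.78 -0.62] F [ 1.9 -0.4 -0.6] T [-0.1   0.   -0.02] w 0.0857
shift total units [ 3.034 -2.582  0.584]
turn units [ 0.01   0.009 -1.147]
shift after turn [ 3.947 -0.521  0.608]
```

arm_command(
  rows=[
    [[0,0,0,0.37,-0.31,0,0],[0,0,0,0.37,-0.31,0,0],[0,0,0,0.37,-0.31,0,0],[0,0,0,0.37,-0.31,0,0],[0,0,0,0.37,-0.31,0,0]],
  ],
)

```text
time: 1.9
tool_pos: [0.4438, -0.2189, 0.2611]
tool_rot: [0.005, 0.994, 0.112, 0.001]
wrist_force: [1.0, 0.3, -0.5]
grip_width: 0.0853
```

```bash
python3 -c "
from h import *
to(DIAL,.2,.8)"
```

```text
t 1.9 pos [ 0.4438 -0.2189  0.2611] yaw 0.225 j [ 0.48  0.48 -0.18  1.92  0.13  0.75 -1.12] F [ 1.   0.3 -0.5] T [-0.01 -0.06 -0.05] w 0.0853
shift total units [ 1.113 -0.98   0.601]
turn units [ 0.019  0.005 -1.15 ]
shift after turn [ 1.464 -0.212  0.611]
```

arm_command(
  rows=[
    [[0,0,-0.3,0.2,-0.2,0,0],[0,0,-0.3,0.2,-0.15,0,0],[0,0,-0.3,0.2,-0.1,0,0],[0,0,-0.3,0.2,0,0,0],[0,0,-0.3,0.2,0,0,0]],
  ],
)

```text
time: 2.4
tool_pos: [0.5195, -0.1162, 0.262]
tool_rot: [0.005, 0.882, 0.471, 0.001]
wrist_force: [-0.3, 0.2, 0.1]
grip_width: 0.0853
```

arm_command(
  rows=[
    [[0,0,-0.3,0,0,0.1,0],[0,0,-0.3,0,0,0.1,0],[0,0,-0.3,0,0,0.1,0],[0,0,-0.3,0,0,0.1,0],[0,0,-0.15,0,0,0,0]],
  ],
)

```text
time: 2.9
tool_pos: [0.5239, -0.1121, 0.2218]
tool_rot: [0.007, 0.675, 0.738, 0.002]
wrist_force: [-0.5, 0.7, 0.1]
grip_width: 0.0856
```

```bash
python3 -c "
from h import *
to(DIAL,.15,1.6)"
```

```text
t 2.9 pos [ 0.5239 -0.1121  0.2218] yaw 1.661 j [ 0.46  0.62 -0.56  1.85  0.46  0.79 -0.25] F [-0.5  0.7  0.1] T [-0.06  0.04  0.01] w 0.0856
shift total units [0.128 0.069 0.718]
turn units [0.026 0.014 0.122]
shift after turn [0.128 0.071 0.718]
```

arm_command(
  rows=[
    [[0.02,0.01,0.1,0.13,0.07,0.2,0],[0,0,0,0,0,0.3,0],[0,0,0,0,0,0.3,0],[0,0,0,0,0,0.3,0],[0,0,0,0,0,0.15,0]],
  ],
)

```text
time: 3.4
tool_pos: [0.5349, -0.0995, 0.0954]
tool_rot: [0.005, 0.694, 0.72, 0.003]
wrist_force: [-0.7, 0.4, -0.2]
grip_width: 0.0853
```

```bash
python3 -c "
from h import *
to(DIAL,.079,1.6)
p,d=read_camera('side');cv2.imwrite('pics/s1.png',cv2.resize(p[120:270,280:440],(800,750))[:600])
p,d=read_camera('top');cv2.imwrite('pics/t1.png',cv2.resize(p[220:340,310:450],(700,600)))"
```

```text
t 3.4 pos [ 0.5349 -0.0995  0.0954] yaw 1.608 j [ 0.33  0.81 -0.39  1.93  0.61  0.51 -0.45] F [-0.7  0.4 -0.2] T [-0.    0.03 -0.05] w 0.0853
shift total units [ 0.005 -0.045  0.164]
turn units [0.024 0.005 0.016]
shift after turn [ 0.005 -0.043  0.164]
```

View pics/s1.png

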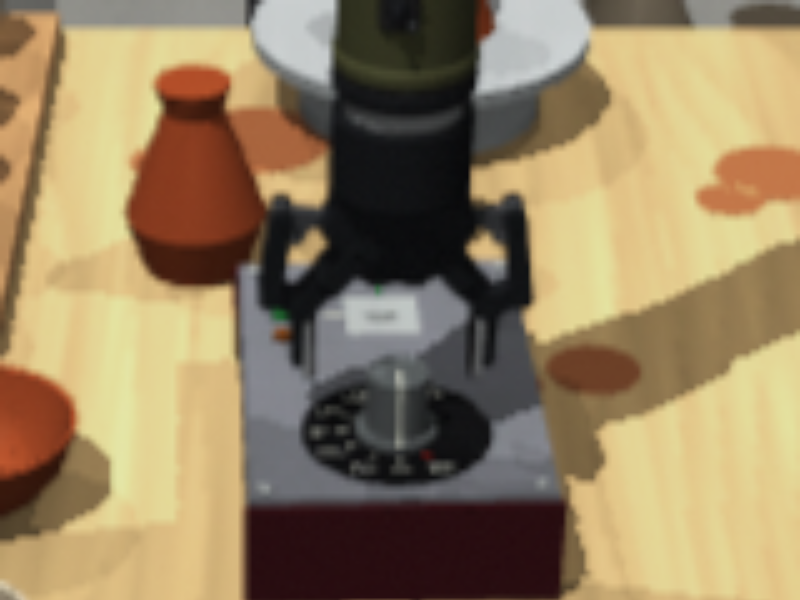

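The fingers straddle the knob at about (400,400) in the crop, and the pointer is at 1. I'll lower and grip.

arm_command(
  rows=[
    [[0.02,0,0,0,-0.04,0.16,0],[0,0,0,0,0,0,0.5],[0,0,0,0,0,0,0.8],[0,0,0,0,0,0,0.8],[0,0,0,0,0,0,0.8]],
  ],
  force=50,
)

```text
time: 4.0
tool_pos: [0.5307, -0.1, 0.0816]
tool_rot: [0.002, 0.694, 0.72, -0.001]
wrist_force: [-4.5, 0.8, -2.9]
grip_width: 0.0346
```

```bash
python3 -c "
from h import *
to(DIAL,.079,1.6)"
```

```text
t 4.0 pos [ 0.5307 -0.1     0.0816] yaw 1.607 j [ 0.32  0.83 -0.38  1.94  0.62  0.49 -0.47] F [-4.5  0.8 -2.9] T [ 0.06  1.07 -0.04] w 0.0346
shift total units [ 0.009 -0.001  0.026]
turn units [0.002 0.008 0.015]
shift after turn [ 0.008 -0.001  0.026]
```

arm_command(
  rows=[
    [[0,0,0.2,0,0,0,0.8],[0,0,0.25,0,0,0,0.8],[0,0,0.25,0,0,0,0.8],[0,0,0.25,0,0,0,0.8],[0,0,0.25,0,0,0,0.8]],
  ],
)

```text
time: 4.5
tool_pos: [0.5294, -0.1002, 0.0817]
tool_rot: [0.001, 0.88, 0.475, -0.001]
wrist_force: [0.2, 0.1, -5.8]
grip_width: 0.0349
```

```bash
python3 -c "
from h import *
to(DIAL,.081,1.607-1.571)"
```

```text
t 4.5 pos [ 0.5294 -0.1002  0.0817] yaw 0.99 j [ 0.23  0.81 -0.22  1.94  0.41  0.43 -0.87] F [ 0.2  0.1 -5.8] T [0.06 0.13 0.42] w 0.0349
shift total units [0.015 0.005 0.007]
turn units [0.005 0.002 1.908]
shift after turn [ 0.013 -0.01   0.007]
```

arm_command(
  rows=[
    [[0,0,0.28,0,0,0,0.8],[0,0,0.28,0,0,0,0.8],[0,0,0.28,0,0,0,0.8],[0,0,0.28,0,0,0,0.8],[0,0,0.28,0,0,0,0.8]],
  ],
)

```text
time: 5.0
tool_pos: [0.5285, -0.099, 0.0817]
tool_rot: [0.0, 0.991, 0.133, -0.0]
wrist_force: [0.6, -0.2, -5.6]
grip_width: 0.0344
```

```bash
python3 -c "
from h import *
to(DIAL,.081,1.607-1.571)"
```

```text
t 5.0 pos [ 0.5285 -0.099   0.0817] yaw 0.267 j [ 0.13  0.81 -0.06  1.95  0.12  0.39 -1.32] F [ 0.6 -0.2 -5.6] T [-0.27 -0.07 -0.04] w 0.0344
shift total units [0.02  0.007 0.007]
turn units [0.002 0.002 0.462]
shift after turn [0.021 0.002 0.007]
```

arm_command(
  rows=[
    [[0,0,0.25,0,0,0,0.8],[0,0,0.2,0,0,0,0.8],[0,0,0.05,0,0,0,0.8],[0,0,0,0,0,0,0.8],[0,0,0,0,0,0,0.8]],
  ],
)

```text
time: 5.5
tool_pos: [0.5284, -0.0985, 0.0817]
tool_rot: [0.0, 1.0, 0.004, -0.0]
wrist_force: [1.6, 0.1, -5.8]
grip_width: 0.0346
```

```bash
python3 -c "
from h import *
to(DIAL,.081,1.607-1.571)
p,d=read_camera('side');cv2.imwrite('pics/s2.png',cv2.resize(p[120:270,280:440],(800,750))[:600])"
```

```text
t 5.5 pos [ 0.5284 -0.0985  0.0817] yaw 0.008 j [ 0.1   0.81 -0.    1.95  0.01  0.38 -1.47] F [ 1.6  0.1 -5.8] T [-0.28 -0.02 -0.05] w 0.0346
shift total units [0.022 0.007 0.007]
turn units [ 0.     0.002 -0.056]
shift after turn [0.022 0.007 0.007]
```

View pics/s2.png

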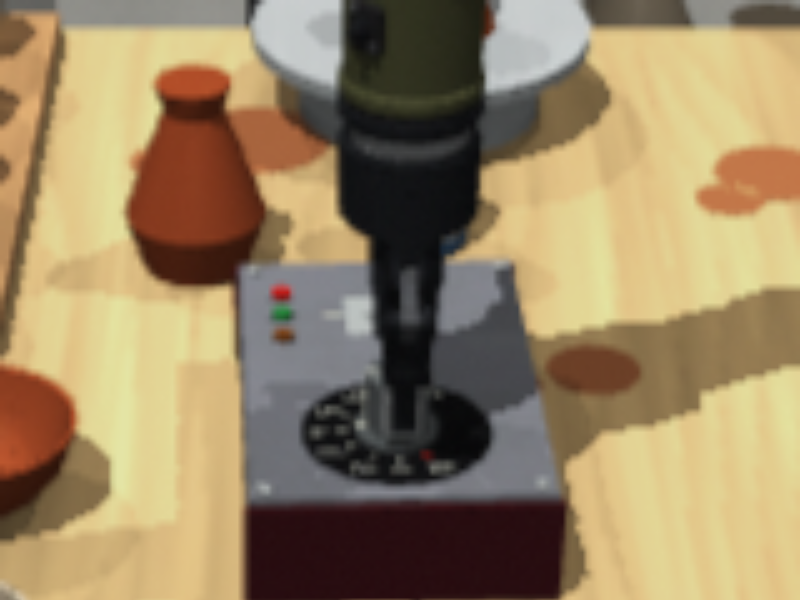

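The knob turned and its pointer has left the front face. I'll release, lift and look.

arm_command(
  rows=[
    [[0,0,0,0,0,0,0],[0,0,0,0,0,0,0],[0,0,0,0,0,0,0],[0,0,0,0,0,-0.4,0],[0,0,0,0,0,-0.4,0]],
  ],
)

```text
time: 6.05
tool_pos: [0.526, -0.0975, 0.1604]
tool_rot: [-0.001, 1.0, 0.006, -0.005]
wrist_force: [0.2, 0.1, -0.9]
grip_width: 0.0857
```

arm_command(
  rows=[
    [[0,0,-0.3,0,-0.4,-0.3,0],[0,0,-0.3,0,-0.4,-0.2,0],[0,0,-0.3,-0.1,-0.4,0,0],[0,0,-0.3,-0.2,-0.4,0,0],[0,0,-0.3,-0.2,-0.3,0,0]],
  ],
)

```text
time: 6.55
tool_pos: [0.4359, 0.0587, 0.2195]
tool_rot: [0.002, 0.928, 0.372, 0.008]
wrist_force: [0.4, -0.2, 0.8]
grip_width: 0.0854
```

```bash
python3 -c "
from h import *
to(RED,.2,3.0776)
p,d=read_camera('top');cv2.imwrite('pics/t2.png',p);cv2.imwrite('pics/t2z.png',cv2.resize(p[230:330,320:440],(720,600),interpolation=cv2.INTER_CUBIC))
p,d=read_camera('side');cv2.imwrite('pics/s3.png',p)"
```

```text
t 6.55 pos [0.4359 0.0587 0.2195] yaw 0.763 j [-0.11  0.47 -0.2   2.13  0.18  0.54 -1.24] F [ 0.4 -0.2  0.8] T [-0.01  0.03  0.  ] w 0.0854
shift total units [ 2.458 -1.194  0.215]
turn units [ 0.039  0.009 -4.629]
shift after turn [-0.789  2.618  0.195]
```

View pics/t2z.png

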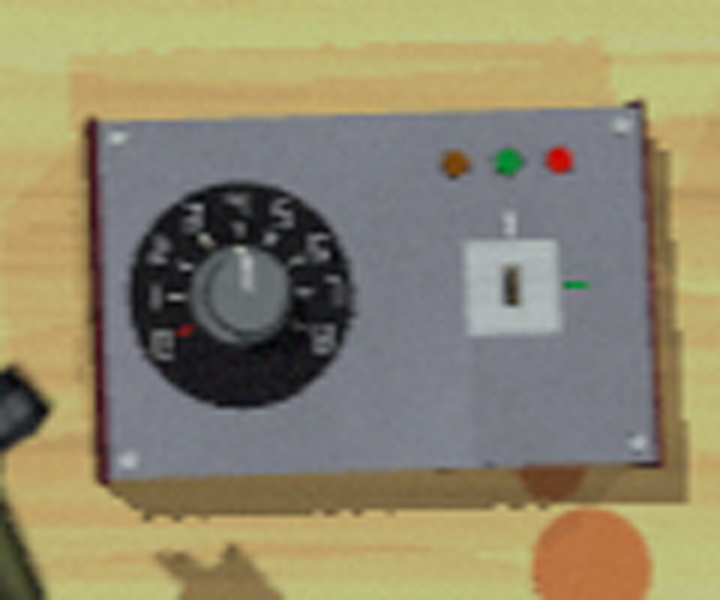

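View pics/s3.png

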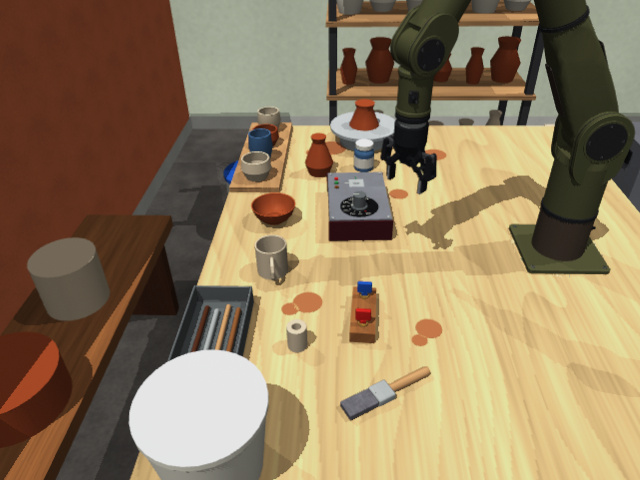

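The dial reads 4 (top crop: pointer at (245,255), aiming at the "4" at (238,200)). Next is the red key. I'll refine the lock and key positions from the pictures while turning over there.

arm_command(
  rows=[
    [[0,0,-0.3,0.23,-0.08,0,0],[0,0,-0.3,0.24,-0.04,0,0],[0,0,-0.3,0.25,0,0,0],[0,0,-0.3,0.24,0.05,0,0],[0,0,-0.3,0.23,0.1,0,0]],
  ],
)

```text
time: 7.15
tool_pos: [0.4965, 0.1612, 0.2213]
tool_rot: [0.005, 0.73, 0.684, 0.002]
wrist_force: [1.6, -0.4, 0.2]
grip_width: 0.0854
```

arm_command(
  rows=[
    [[0,0,-0.3,0.18,0.15,0,0],[0,0,-0.3,0.15,0.18,0,0],[0,0,-0.3,0.1,0.2,0,0],[0,0,-0.3,0.05,0.2,0,0],[0,0,-0.3,0,0.2,0,0]],
  ],
)

```text
time: 7.65
tool_pos: [0.5871, 0.2331, 0.2231]
tool_rot: [0.008, 0.429, 0.903, 0.001]
wrist_force: [0.1, 1.5, -1.0]
grip_width: 0.0857
```

```bash
python3 -c "
from h import *
to(RED,.12,3.0776)
s=cv2.imread('pics/s3.png');t=cv2.imread('pics/t2.png');t0=cv2.imread('pics/top0.png')
up=lambda a:cv2.resize(a,None,fx=.5,fy=.5) 
a=ortho('top',t,.50,.57,-.27,-.19,.07,.0002);b=ortho('side',s,.50,.57,-.27,-.19,.07,.0002)
cv2.imwrite('pics/lk.png',np.hstack([a,b]))
# slot & plate, bows
for n,im in(('top',a),('side',b)):
    g=cv2.cvtColor(im,6);m=(g>150).astype(np.uint8);m=cv2.morphologyEx(m,3,np.ones((25,25)));cs=cv2.findContours(m,0,2)[0]
    for c in cs:
        if cv2.contourArea(c)>10000:
            r=cv2.minAreaRect(c);print(n,'plate',.57-r[0][1]*.0002,-.19-r[0][0]*.0002,np.array(r[1])*.0002,r[2])
for n,im in(('top',t0),('side',s)):
  for z in(.058,.072):
    o=ortho(n,im,.47,.59,.18,.36,z,.0003);h=cv2.cvtColor(o,40)
    for col,m in(('red',cv2.inRange(h,(0,200,60),(6,255,255))|cv2.inRange(h,(174,200,60),(180,255,255))),('blue',cv2.inRange(h,(100,150,60),(125,255,255)))):
        c=max(cv2.findContours(m,0,2)[0],key=cv2.contourArea);r=cv2.minAreaRect(c);print(n,z,col,.59-r[0][1]*.0003,.36-r[0][0]*.0003,np.array(r[1])*.0003,r[2])
"
```

```text
t 7.65 pos [0.5871 0.2331 0.2231] yaw 2.256 j [-0.13  0.76 -0.61  1.55  0.51  0.98 -0.21] F [ 0.1  1.5 -1. ] T [0.03 0.02 0.04] w 0.0857
shift total units [0.999 0.078 1.019]
turn units [ 0.005  0.031 -1.643]
shift after turn [0.608 0.781 1.031]
top plate 0.5420925018310546 -0.2285547119140625 [0.05604959 0.04554038] 87.31023406982422
side plate 0.540730679321289 -0.22336256103515625 [0.05882598 0.05108971] 87.69623565673828
top 0.058 red 0.531711441040039 0.3150459823608398 [0.01488623 0.03380067] 2.6630005836486816
top 0.058 blue 0.5256496795654296 0.22574401245117187 [0.01116014 0.03213433] 3.052882671356201
top 0.072 red 0.53135 0.31275 [0.0333 0.0147] 90.0
top 0.072 blue 0.5253412612915038 0.22393831787109375 [0.0111243  0.03164839] 3.094058036804199
side 0.058 red 0.5298951217651366 0.3240097229003906 [0.04453768 0.03342148] 3.094058036804199
side 0.058 blue 0.5236466796875 0.235318505859375 [0.04513385 0.03170625] 2.337306022644043
side 0.072 red 0.5307523117065429 0.33799153976440427 [0.043666   0.03283271] 3.1798300743103027
side 0.072 blue 0.5249203704833985 0.25094681396484375 [0.04430888 0.03136665] 3.1363584995269775
```

View pics/lk.png

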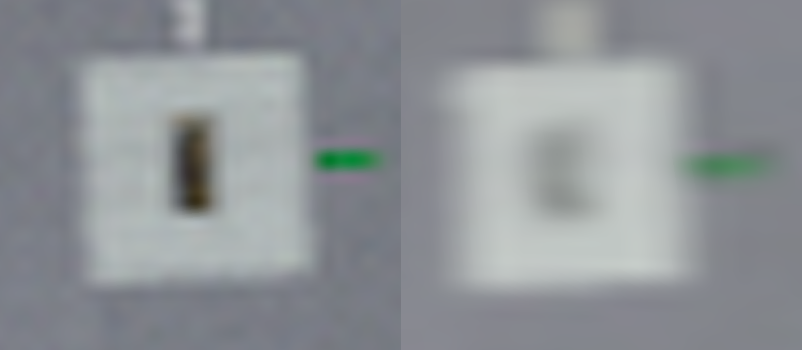

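arm_command(
  rows=[
    [[0,0,-0.3,0.2,0.1,0,0],[0,0,-0.3,0.2,0.1,0,0],[0,0,-0.3,0.15,0.15,0,0],[0,0,-0.3,0.1,0.15,0,0],[0,0,-0.3,0.05,0.15,0,0]],
  ],
)

```text
time: 8.15
tool_pos: [0.5749, 0.3266, 0.2211]
tool_rot: [0.01, 0.069, 0.998, -0.004]
wrist_force: [0.3, 0.5, -0.5]
grip_width: 0.0853
```

```bash
python3 -c "
from h import *
to(RED,.12,3.0776)"
```

```text
t 8.15 pos [0.5749 0.3266 0.2211] yaw 3.003 j [-0.21  0.84 -0.78  1.45  0.65  1.11  0.31] F [ 0.3  0.5 -0.5] T [0.02 0.03 0.07] w 0.0853
shift total units [ 0.435 -0.171  1.003]
turn units [-0.013  0.039 -0.149]
shift after turn [ 0.427 -0.145  1.011]
```

arm_command(
  rows=[
    [[-0.01,0.04,-0.15,0.3,-0.1,0.1,0],[0,0,0,0.13,-0.05,0.3,0],[0,0,0,0,0,0.3,0],[0,0,0,0,0,0.3,0],[0,0,0,0,0,0,0]],
  ],
)

```text
time: 8.65
tool_pos: [0.5339, 0.3179, 0.1184]
tool_rot: [0.002, 0.033, 0.999, 0.001]
wrist_force: [-0.1, -0.0, 0.5]
grip_width: 0.0852
```

```bash
python3 -c "
from h import *
to(RED,.039,3.0776)
p,d=read_camera('side');cv2.imwrite('pics/s4.png',cv2.resize(p[200:360,290:440],(640,600)))"
```

```text
t 8.65 pos [0.5339 0.3179 0.1184] yaw 3.076 j [-0.22  0.92 -0.73  1.66  0.77  0.87  0.22] F [-0.1 -0.   0.5] T [-0.06 -0.01  0.02] w 0.0852
shift total units [ 0.025 -0.034  0.794]
turn units [ 0.006  0.006 -0.003]
shift after turn [ 0.023 -0.032  0.794]
```

View pics/s4.png

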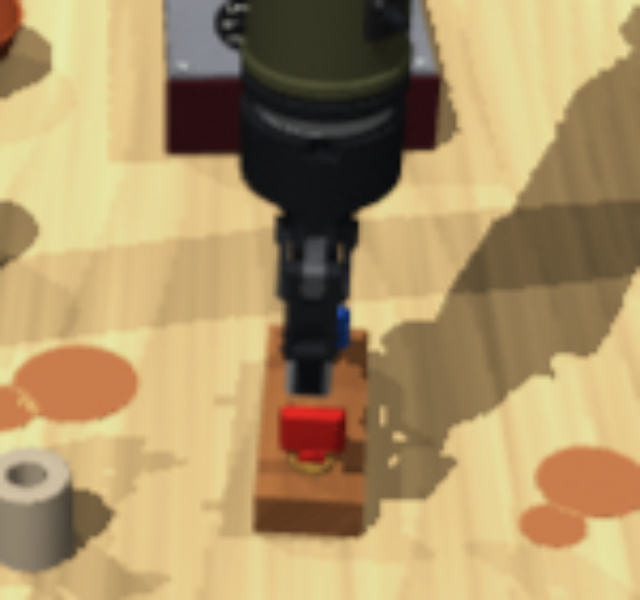

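The fingers line up over the red bow (crop (312,430)), and blue is clear. I'll descend.

arm_command(
  rows=[
    [[0,0,0,0.02,-0.03,0.3,0],[0,0,0,0,0,0.3,0],[0,0,0,0,0,0.15,0],[0,0,0,0,0,0.04,0],[0,0,0,0,0,0,0]],
  ],
)

```text
time: 9.2
tool_pos: [0.5415, 0.3208, 0.0482]
tool_rot: [0.01, 0.037, 0.999, 0.008]
wrist_force: [0.3, 0.0, 0.6]
grip_width: 0.0855
```

```bash
python3 -c "
from h import *
to(RED,.039,3.0776)"
```

```text
t 9.2 pos [0.5415 0.3208 0.0482] yaw 3.068 j [-0.26  1.01 -0.66  1.68  0.88  0.74  0.14] F [0.3 0.  0.6] T [-0.03  0.01 -0.  ] w 0.0855
shift total units [ 0.099 -0.068  0.089]
turn units [ 0.032  0.038 -0.019]
shift after turn [ 0.098 -0.065  0.092]
```

arm_command(
  rows=[
    [[0.03,0.04,-0.02,0.1,-0.065,0,0],[0,0,0,0,0,0.03,0],[0,0,0,0,0,0.03,0],[0,0,0,0,0,0.03,0],[0,0,0,0,0,0,0]],
  ],
)

```text
time: 9.7
tool_pos: [0.5324, 0.3166, 0.0428]
tool_rot: [0.001, 0.032, 0.999, 0.002]
wrist_force: [-0.0, -0.1, 0.3]
grip_width: 0.0855
```

```bash
python3 -c "
from h import *
to(RED,.039,3.0776)"
```

```text
t 9.7 pos [0.5324 0.3166 0.0428] yaw 3.078 j [-0.26  1.02 -0.66  1.69  0.87  0.74  0.15] F [-0.  -0.1  0.3] T [-0.02 -0.    0.04] w 0.0855
shift total units [ 0.009 -0.018  0.038]
turn units [0.009 0.004 0.002]
shift after turn [ 0.009 -0.017  0.038]
```

arm_command(
  rows=[
    [[0.01,0.004,0,0.01,-0.02,0.04,0],[0,0,0,0,0,0.01,0],[0,0,0,0,0,0,0.6],[0,0,0,0,0,0,1],[0,0,0,0,0,0,1]],
  ],
  force=60,
)

```text
time: 10.2
tool_pos: [0.5311, 0.3145, 0.0372]
tool_rot: [-0.0, 0.032, 1.0, -0.001]
wrist_force: [-0.5, -0.2, -0.9]
grip_width: 0.0437
```

arm_command(
  rows=[
    [[0,0,0,0,0,0,1],[0,0,0,0,0,0,1],[0,0,0,0,0,0,1],[0,0,0,0,0,-0.05,1],[0,0,0,0,0,-0.05,1]],
  ],
)

```text
time: 10.7
tool_pos: [0.5308, 0.3153, 0.0475]
tool_rot: [-0.0, 0.031, 1.0, -0.0]
wrist_force: [0.5, 0.2, -0.9]
grip_width: 0.0089
```

```bash
python3 -c "
from h import *
to(RED,.12,3.0776)"
```

```text
t 10.7 pos [0.5308 0.3153 0.0475] yaw 3.079 j [-0.26  1.01 -0.66  1.69  0.86  0.76  0.15] F [ 0.5  0.2 -0.9] T [0.16 0.05 0.01] w 0.0089
shift total units [-0.006 -0.004 -0.725]
turn units [-0.    -0.002  0.003]
shift after turn [-0.006 -0.004 -0.725]
```

arm_command(
  rows=[
    [[0,0,0,0,0,-0.2,1],[0,0,0,0,0,-0.3,1],[0,0,0,0,0,-0.3,1],[0,0,0,0,0,-0.3,1],[0,0,0,0,0,-0.3,1]],
  ],
)

```text
time: 11.2
tool_pos: [0.529, 0.3123, 0.1898]
tool_rot: [-0.004, 0.031, 1.0, -0.004]
wrist_force: [1.2, 0.1, -0.3]
grip_width: 0.0092
```

```bash
python3 -c "
from h import *
to(LOCK,.2,np.pi+CY)
p,d=read_camera('side');cv2.imwrite('pics/s5.png',cv2.resize(p[150:360,290:440],(428,600)))"
```

```text
t 11.2 pos [0.529  0.3123 0.1898] yaw 3.08 j [-0.19  0.83 -0.8   1.61  0.68  1.    0.3 ] F [ 1.2  0.1 -0.3] T [-0.   -0.01  0.04] w 0.0092
shift total units [-0.407 -5.399 -0.064]
turn units [-0.014 -0.015 -0.213]
shift after turn [ 0.168 -5.412 -0.102]
```

View pics/s5.png

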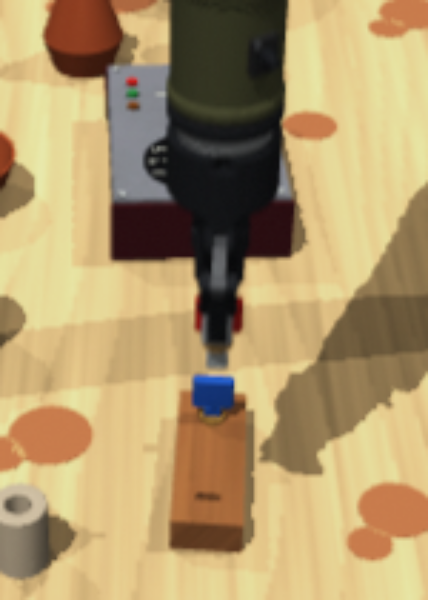

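Red key is held and blue is undisturbed in its slot. Now carry it to the lock.

arm_command(
  rows=[
    [[0,0,-0.05,0,-0.4,-0.05,1],[0,0,-0.05,0,-0.47,0,1],[0,0,-0.05,0,-0.47,0,1],[0,0,-0.05,0,-0.47,0,1],[0,0,0,0,-0.47,0,1]],
  ],
)

```text
time: 11.75
tool_pos: [0.5286, 0.0903, 0.2049]
tool_rot: [0.003, -0.028, 1.0, 0.004]
wrist_force: [0.4, -1.2, -1.3]
grip_width: 0.0092
```

arm_command(
  rows=[
    [[0,0,0,0,-0.47,0,1],[0,0,0,0,-0.47,0,1],[0,0,0,0,-0.47,0,1],[0,0,0,0,-0.47,0,1],[0,0,0,0,-0.4,0,1]],
  ],
)

```text
time: 12.25
tool_pos: [0.5389, -0.1504, 0.2049]
tool_rot: [0.003, -0.028, 1.0, 0.001]
wrist_force: [1.0, -0.8, -0.3]
grip_width: 0.0089
```

```bash
python3 -c "
from h import *
to(LOCK,.15,np.pi+CY)"
```

```text
t 12.25 pos [ 0.5389 -0.1504  0.2049] yaw -3.086 j [ 0.7   0.77 -0.91  1.78  0.74  0.96  1.11] F [ 1.  -0.8 -0.3] T [ 0.01 -0.07 -0.  ] w 0.0089
shift total units [ 0.072 -0.785  0.547]
turn units [0.004 0.012 0.021]
shift after turn [ 0.06  -0.785  0.549]
```

arm_command(
  rows=[
    [[0,0.01,0.02,0.06,-0.35,0,1],[0,0,0,0,-0.35,0.1,1],[0,0,0,0,-0.08,0.15,1],[0,0,0,0,0,0.15,1],[0,0,0,0,0,0.1,1]],
  ],
)

```text
time: 12.75
tool_pos: [0.5339, -0.2421, 0.1535]
tool_rot: [-0.0, -0.015, 1.0, -0.002]
wrist_force: [1.0, -0.1, 0.4]
grip_width: 0.0092
```

```bash
python3 -c "
from h import *
to(LOCK,.115,np.pi+CY)"
```

```text
t 12.75 pos [ 0.5339 -0.2421  0.1535] yaw -3.112 j [ 0.81  0.87 -0.85  1.74  0.81  0.92  1.2 ] F [ 1.  -0.1  0.4] T [0.03 0.08 0.02] w 0.0092
shift total units [-0.029  0.131  0.384]
turn units [-0.01  -0.001 -0.03 ]
shift after turn [-0.031  0.129  0.385]
```

arm_command(
  rows=[
    [[-0.01,0,-0.03,-0.03,0.13,0.08,1],[0,0,0,0,0,0.1,1],[0,0,0,0,0,0.1,1],[0,0,0,0,0,0.06,1],[0,0,0,0,0,0,1]],
  ],
)

```text
time: 13.25
tool_pos: [0.5369, -0.2204, 0.1159]
tool_rot: [-0.001, -0.029, 1.0, 0.002]
wrist_force: [0.1, -0.1, 0.4]
grip_width: 0.0096
```

```bash
python3 -c "
from h import *
to(LOCK,.115,np.pi+CY)
p,d=read_camera('side');cv2.imwrite('pics/s6.png',cv2.resize(p[120:240,310:410],(500,600),interpolation=cv2.INTER_CUBIC))
p,d=read_camera('top');cv2.imwrite('pics/t6.png',cv2.resize(p[240:320,350:450],(750,600),interpolation=cv2.INTER_CUBIC))"
```

```text
t 13.25 pos [ 0.5369 -0.2204  0.1159] yaw -3.084 j [ 0.76  0.92 -0.82  1.78  0.87  0.86  1.15] F [ 0.1 -0.1  0.4] T [-0.01  0.03 -0.06] w 0.0096
shift total units [ 0.01  -0.085  0.008]
turn units [ 0.009 -0.004  0.025]
shift after turn [ 0.008 -0.086  0.009]
```

View pics/s6.png

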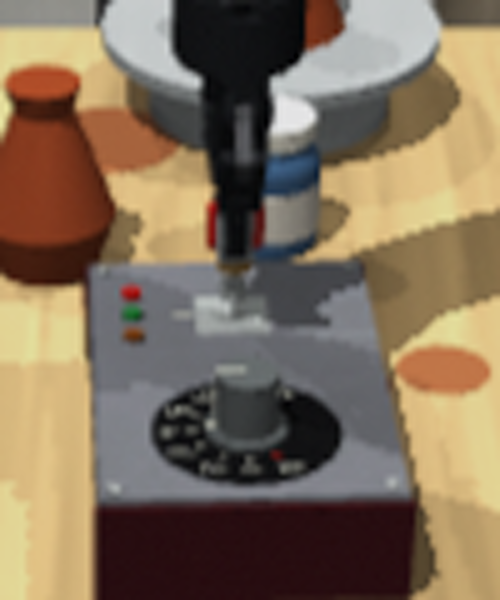

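The key tip hangs over the plate at about (235,300), 8 mm short in y. I'll correct that and settle.

arm_command(
  rows=[
    [[0.01,0,0.02,0.01,-0.08,0,1],[0,0,0,0,0,0,1],[0,0,0,0,0,0,1],[0,0,0,0,0,0,1],[0,0,0,0,0,0,1]],
  ],
)

```text
time: 13.85
tool_pos: [0.5377, -0.231, 0.1183]
tool_rot: [0.001, -0.022, 1.0, -0.001]
wrist_force: [-0.2, -0.6, -0.3]
grip_width: 0.0088
```

```bash
python3 -c "
from h import *
to(LOCK,.108,np.pi+CY)"
```

```text
t 13.85 pos [ 0.5377 -0.231   0.1183] yaw -3.098 j [ 0.77  0.91 -0.82  1.77  0.87  0.86  1.15] F [-0.2 -0.6 -0.3] T [ 0.04 -0.02  0.01] w 0.0088
shift total units [0.012 0.02  0.103]
turn units [-0.006  0.005 -0.003]
shift after turn [0.012 0.02  0.103]
```

arm_command(
  rows=[
    [[-0.006,0.005,0,0.013,0.02,0.03,1],[0,0,0,0,0,0.03,1],[0,0,0,0,0,0.03,1],[0,0,0,0,0,0.03,1],[0,0,0,0,0,0,1]],
  ],
)

```text
time: 14.35
tool_pos: [0.536, -0.2286, 0.1051]
tool_rot: [-0.0, -0.022, 1.0, 0.0]
wrist_force: [0.4, -0.9, -0.3]
grip_width: 0.0092
```

```bash
python3 -c "
from h import *
to(LOCK,.1,np.pi+CY)"
```

```text
t 14.35 pos [ 0.536  -0.2286  0.1051] yaw -3.098 j [ 0.76  0.93 -0.81  1.78  0.89  0.84  1.13] F [ 0.4 -0.9 -0.3] T [-0.03  0.01 -0.01] w 0.0092
shift total units [-0.004 -0.005  0.051]
turn units [ 0.001 -0.002 -0.002]
shift after turn [-0.004 -0.005  0.051]
```

Well placed. I'll descend gently, watching the force.

arm_command(
  rows=[
    [[0,0,0,-0.003,-0.003,0.03,1],[0,0,0,0,0,0.03,1],[0,0,0,0,0,0.03,1],[0,0,0,0,0,0.03,1],[0,0,0,0,0,0,1]],
  ],
)

```text
time: 14.85
tool_pos: [0.5364, -0.2289, 0.0918]
tool_rot: [-0.0, -0.022, 1.0, 0.0]
wrist_force: [0.5, -0.2, -0.5]
grip_width: 0.0092
```

```bash
python3 -c "
from h import *
to(LOCK,.09,np.pi+CY)"
```

```text
t 14.85 pos [ 0.5364 -0.2289  0.0918] yaw -3.098 j [ 0.76  0.95 -0.79  1.79  0.91  0.82  1.12] F [ 0.5 -0.2 -0.5] T [ 0.02 -0.03 -0.  ] w 0.0092
shift total units [ 0.    -0.001  0.018]
turn units [ 0.002 -0.002 -0.002]
shift after turn [ 0.    -0.001  0.018]
```

About 9 mm in with no resistance. Next, press and rock along the slot.

arm_command(
  rows=[
    [[0,0,0,0.01,0,0.03,1],[0,0,0,-0.02,0,0.03,1],[0,0,0,0.02,0,0.03,1],[0,0,0,-0.02,0,0.03,1],[0,0,0,0.02,0,0.03,1]],
  ],
  force=80,
)

```text
time: 15.35
tool_pos: [0.5376, -0.2288, 0.0806]
tool_rot: [0.002, -0.022, 1.0, -0.001]
wrist_force: [3.4, -0.4, 8.3]
grip_width: 0.0092
```

```bash
python3 -c "
from h import *
to(LOCK,.077,np.pi+CY)"
```

```text
t 15.35 pos [ 0.5376 -0.2288  0.0806] yaw -3.098 j [ 0.75  0.96 -0.78  1.79  0.93  0.8   1.1 ] F [ 3.4 -0.4  8.3] T [-0.   -0.68  0.04] w 0.0092
shift total units [ 0.012 -0.002  0.036]
turn units [-0.005  0.007 -0.002]
shift after turn [ 0.012 -0.002  0.036]
```

arm_command(
  rows=[
    [[-0.005,0.005,0,0.025,0,0.04,1],[0,0,0,-0.02,0,0.04,1],[0,0,0,0.02,0,0.04,1],[0,0,0,-0.02,0,0.04,1],[0,0,0,0.01,0,0.04,1]],
  ],
)

```text
time: 15.85
tool_pos: [0.538, -0.2287, 0.0772]
tool_rot: [0.003, -0.022, 1.0, -0.006]
wrist_force: [-4.5, 0.1, 27.3]
grip_width: 0.0091
```

```bash
python3 -c "
from h import *
to(LOCK,.077,np.pi+CY)
p,d=read_camera('side');cv2.imwrite('pics/s7.png',cv2.resize(p[150:230,320:400],(600,600),interpolation=cv2.INTER_CUBIC))"
```

```text
t 15.85 pos [ 0.538  -0.2287  0.0772] yaw -3.098 j [ 0.74  0.96 -0.77  1.8   0.95  0.79  1.08] F [-4.5  0.1 27.3] T [0.04 0.96 0.01] w 0.0091
shift total units [ 0.016 -0.002  0.002]
turn units [-0.025  0.011 -0.003]
shift after turn [ 0.016 -0.002  0.002]
```

View pics/s7.png

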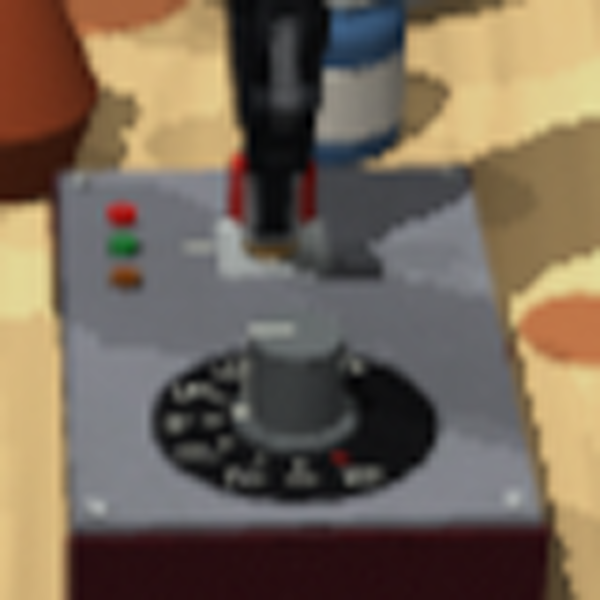

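Depth matches home (TCP z 0.0772) with 27 N reaction, and the collar is on the plate at about (270,245). I'll recentre, then try turning.

arm_command(
  rows=[
    [[-0.025,0.011,0,0.015,0,0.02,1],[0,0,0,0.005,0,0.01,1],[0,0,0.1,0,0,0.01,1],[0,0,0.1,0,0,0.01,1],[0,0,0.1,0,0,0.01,1]],
  ],
)

```text
time: 16.4
tool_pos: [0.5379, -0.2288, 0.0773]
tool_rot: [0.003, 0.055, 0.998, -0.002]
wrist_force: [-2.9, 0.1, 10.0]
grip_width: 0.0091
```

```bash
python3 -c "
from h import *
to(LOCK,.077,np.pi+CY-1.57-.13)"
```

```text
t 16.4 pos [ 0.5379 -0.2288  0.0773] yaw 3.031 j [ 0.73  0.95 -0.74  1.8   0.92  0.77  0.96] F [-2.9  0.1 10. ] T [-0.02  0.72  0.13] w 0.0091
shift total units [ 0.015 -0.004  0.003]
turn units [2.00e-03 1.60e-02 3.09e+00]
shift after turn [-0.003 -0.015  0.003]
```

arm_command(
  rows=[
    [[0,0,0.15,0,0,0.01,1],[0,0,0.15,0,0,0.01,1],[0,0,0.15,0,0,0.01,1],[0,0,0.15,0,0,0.01,1],[0,0,0.15,0,0,0.01,1]],
  ],
)

```text
time: 16.9
tool_pos: [0.5377, -0.2287, 0.0773]
tool_rot: [0.004, 0.246, 0.969, -0.004]
wrist_force: [-2.4, 0.3, 10.9]
grip_width: 0.0089
```

```bash
python3 -c "
from h import *
to(LOCK,.077,np.pi+CY-1.57-.13)"
```

```text
t 16.9 pos [ 0.5377 -0.2287  0.0773] yaw 2.644 j [ 0.68  0.93 -0.64  1.8   0.85  0.71  0.62] F [-2.4  0.3 10.9] T [0.07 0.74 0.09] w 0.0089
shift total units [ 0.01  -0.009  0.003]
turn units [-0.     0.025  2.315]
shift after turn [-0.004 -0.013  0.003]
```

Turning with spring-level torque, so it's in the plug. Continuing.

arm_command(
  rows=[
    [[0,0,0.22,0,0,0.01,1],[0,0,0.22,0,0,0.01,1],[0,0,0.22,0,0,0.01,1],[0,0,0.22,0,0,0.01,1],[0,0,0.22,0,0,0.01,1]],
  ],
)

```text
time: 17.4
tool_pos: [0.5371, -0.2291, 0.0773]
tool_rot: [0.006, 0.509, 0.861, -0.006]
wrist_force: [-3.2, -0.0, 11.7]
grip_width: 0.0093
```

```bash
python3 -c "
from h import *
to(LOCK,.077,np.pi+CY-1.57-.13)"
```

```text
t 17.4 pos [ 0.5371 -0.2291  0.0773] yaw 2.074 j [ 0.6   0.89 -0.49  1.81  0.72  0.62  0.16] F [-3.2 -0.  11.7] T [0.13 0.76 0.13] w 0.0093
shift total units [ 0.004 -0.006  0.003]
turn units [0.003 0.034 1.175]
shift after turn [-0.    -0.007  0.003]
```

arm_command(
  rows=[
    [[0,0,0.22,0,0,0.01,1],[0,0,0.22,0,0,0.01,1],[0,0,0.2,0,0,0.01,1],[0,0,0.2,0,0,0.01,1],[0,0,0.1,0,0,0.01,1]],
  ],
)

```text
time: 17.9
tool_pos: [0.5365, -0.2291, 0.0774]
tool_rot: [0.009, 0.702, 0.712, -0.006]
wrist_force: [-3.0, 0.6, 10.8]
grip_width: 0.0088
```

```bash
python3 -c "
from h import *
to(LOCK,.077,np.pi+CY-1.57-.13)"
```

```text
t 17.9 pos [ 0.5365 -0.2291  0.0774] yaw 1.586 j [ 0.52  0.87 -0.36  1.82  0.58  0.56 -0.21] F [-3.   0.6 10.8] T [0.23 0.67 0.17] w 0.0088
shift total units [ 0.    -0.001  0.004]
turn units [0.01  0.042 0.199]
shift after turn [ 0.    -0.001  0.004]
```

arm_command(
  rows=[
    [[0,0.03,0.1,0,0,0.01,1],[0,0,0.08,0,0,0.01,1],[0,0,0.06,0,0,0.01,1],[0,0,0.04,0,0,0.01,1],[0,0,0.03,0,0,0.01,1]],
  ],
)

```text
time: 18.4
tool_pos: [0.5363, -0.2292, 0.0773]
tool_rot: [0.006, 0.756, 0.655, -0.002]
wrist_force: [-2.9, 0.0, 11.1]
grip_width: 0.0089
```

```bash
python3 -c "
from h import *
to(LOCK,.077,np.pi+CY-1.57-.15)"
```

```text
t 18.4 pos [ 0.5363 -0.2292  0.0773] yaw 1.428 j [ 0.51  0.87 -0.33  1.81  0.52  0.54 -0.31] F [-2.9  0.  11.1] T [0.13 0.62 0.18] w 0.0089
shift total units [0.002 0.001 0.003]
turn units [ 0.01   0.021 -0.077]
shift after turn [0.002 0.001 0.003]
```

arm_command(
  rows=[
    [[0,0.01,0.03,0,0,0.01,1],[0,0,0.03,0,0,0.01,1],[0,0,0.02,0,0,0.01,1],[0,0,0.01,0,0,0.01,1],[0,0,0,0,0,0.01,1]],
  ],
)

```text
time: 18.9
tool_pos: [0.5363, -0.2292, 0.0773]
tool_rot: [0.006, 0.768, 0.64, -0.002]
wrist_force: [-3.1, 0.2, 11.5]
grip_width: 0.009
```

```bash
python3 -c "
from h import *
to(LOCK,.077,np.pi+CY-1.57-.15)
p,d=read_camera('side');cv2.imwrite('pics/s8.png',cv2.resize(p[150:230,320:400],(600,600),interpolation=cv2.INTER_CUBIC));cv2.imwrite('pics/s8f.png',p)
p,d=read_camera('top');cv2.imwrite('pics/t8.png',p)"
```

```text
t 18.9 pos [ 0.5363 -0.2292  0.0773] yaw 1.389 j [ 0.51  0.86 -0.32  1.81  0.51  0.54 -0.34] F [-3.1  0.2 11.5] T [0.19 0.72 0.38] w 0.009
shift total units [0.002 0.    0.003]
turn units [ 0.013  0.022 -0.155]
shift after turn [0.002 0.001 0.003]
```

View pics/s8.png

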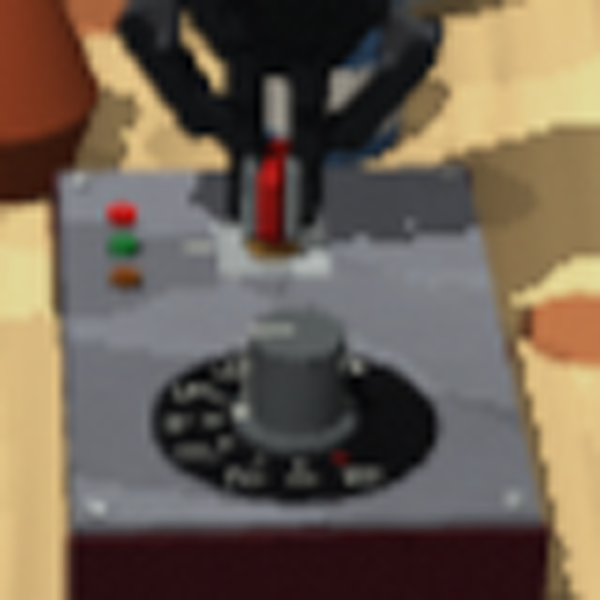

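View pics/s8f.png

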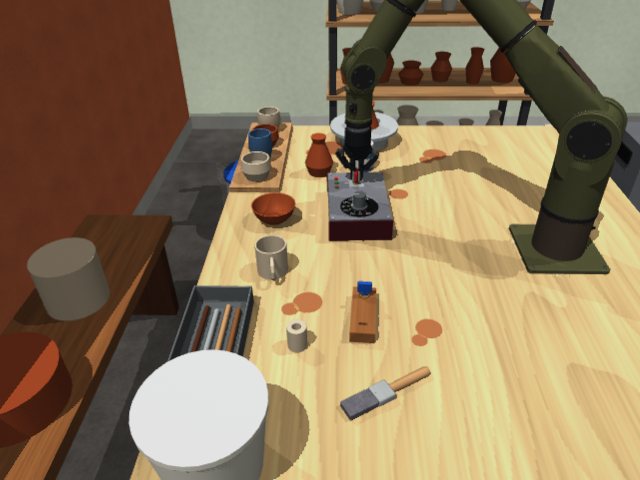

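View pics/t8.png

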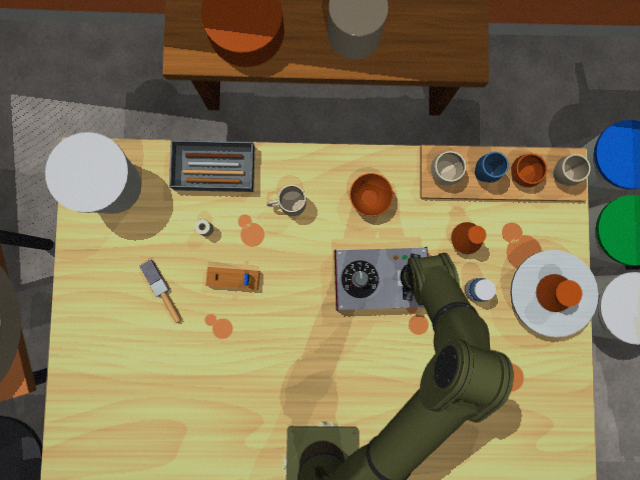

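The key stands turned with its collar on the plate. The torque rise (0.18 to 0.38 N·m) shows the plug is at its stop. The dial is still at 4 and nothing else has moved, so I'm handing in.

```bash
python3 -c "
from h import *
print(close_job());to(LOCK,.077,np.pi+CY-1.57-.15)"
```

```text
the job is handed in; nothing more can be done
None
the job is handed in; nothing more can be done
```

I set the soak dial from 1 to 4, then took the red key from the stand and rocked and pressed it into the lock. I turned it clockwise and handed the job in while still gripping it there, at about 19 s of the 61 s allowed.

Last checks before handing in:
- **Dial:** the pointer was on 4 in the top view after I let go, and it looked unchanged in the last side view.
- **Key depth:** the collar was on the plate in the side view. The tool was at 0.0773 m, against 0.0772 m expected for home, with about 11 N pressing down.
- **Turn:** the tool had turned about 1.80 rad. Torque rose from 0.18 to 0.38 N·m over the last 0.04 rad, so I took the plug to be at its hard stop, just past the quarter turn. The plug angle can't be read directly, so this is inferred.
- **Other objects:** the blue key was still in its slot, and nothing else had moved in the pictures.

No check failed. The side camera placed the lock plate about 4 mm off the top camera in y. I used the top camera because it agreed with where the gripper met the dial, and the key went in without resistance down to the pins. I tried to read the state once more after handing in, but it was no longer available.

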